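# Draw the tall sample tube from its light stand and stand it on the balance

## Robot

A 6-joint arm with a two-finger parallel gripper is mounted at the origin on the work surface. World frame = base frame: x ahead of the robot, y to its left, z up, the work surface at z = 0. Lengths are in m, angles in rad, forces in N, time in s.
With the tool pointing down it reaches from about 0.35 to 0.85 m from the base axis. Payload 8.1 kg.
Tool frame: the origin (TCP) lies at the very end of the fingers, on their centre line; the grasp point (between the pads) lies robot.hold_point_z behind it (robot.hold_point_z is the distance from the TCP to the grasp point, in m); z points along the fingers, y is the direction in which the jaws open and shut (so a half turn about z gives the same grasp; the last joint's range is limited). The gripper opens to 93 mm and grips with 3 to 60 N. Pads are 15 mm wide; open, the fingers measure 128 mm over their backs; the gripper's body (75 mm by 188 mm) begins 65 mm behind the grasp point.
Start: joints at [-1.234, 0.13, 1.488, -0, 1.523, -0.085], TCP at [0.246, -0.547, 0.219] pointing down, gripper open.
Joint ranges: [-2.96, 2.96], [-0.89, 2.26], [0.02, 2.5], [-1.34, 4.48], [0, 2.73], [-2.66, 2.66]. Speed limits (rad/s): [2.39, 2.39, 2.79, 3.14, 3.14, 3.14].

## Interface

Orientations are given as a rotation vector (axis times angle).
In Python, from plant import robot, cams gives the robot as it stands. The module is installed in compiled form; this text tells all that it offers.
- The arm moves only by the tool step_arm, never from a script. Its argument "deltas" is a list of rows, each an object with "offset": the shift along the tool's x, y, z in cm, a list of three; "roll": the turn about the tool's z in rad. In form: [{"offset": [x, y, z], "roll": roll}, ...]. A call has 1 to 12 rows; each row shifts and turns the commanded pose from where the row before left it, along the tool's axes as they then stand; what a row does not reach is not made up. A row lasts 1/8 s, in which the tool goes at most 62.5 mm and 10.7 degrees, less where a joint would pass 70% of its speed; a pose out of reach is approached as far as the arm can. A call with a gripper value outside its range is refused whole. "fingers" is the finger opening in cm, from 0 to 9.3, set as the call begins (left out, the last holds). The fingers move at their own pace and stop on an object; "grip_force" is the grip in N (left out, the last holds). Time passes only in rows, so rows that do not move let the fingers close. It gives the time, the measured TCP pose, the force and the opening at its end, in the units of the state.
- robot.read_state(): the state, without advancing time (a new reading comes with each control period).
- cams.read_camera(name): name is "scene" or "top"; returns a dict with "pixels" (480x640x3 uint8, red, green, blue), "fx", "fy", "cx", "cy" (pixels), "extrinsics" (4x4, takes a point from world to camera coordinates). Camera axes: x right, y down, z forward; pixel columns grow to the right and rows downward; lengths in m; the calibration is good to about 2 mm. A picture is of the moment at which its call begins. There is no depth.
- robot.close_job(): hands the job in, once; it reports no verdict.
Trained networks look in a picture, given as the dict that the camera call returned (one of the last four; its "shot" number tells which), for a name from the list of things; names that differ only in an ending like _2 or _b are one class to them, and where a whole thing is asked for, a point or a joint stands for the part that bears it (a point fixed in the world has none). Each returns a list of dicts, best first, with "score" (0 to 1); they miss things now and then, are a little off and sometimes report something else, mostly with a low value. They report only what shows in the picture. A call takes as long as a camera call. They do not tell look-alikes from the thing itself.
- cams.boxes_of(picture, thing): "xy" ([column, row] in pixels, amid what is visible of it).
- cams.silhouettes(picture, thing): "mask" (480x640 bool, what is visible of it) and "xy" ([column, row] in pixels, amid what is visible of it).
- cams.pinpoint(picture, thing): "xy" ([column, row] in pixels: a listed point, or the origin of a listed thing).
The state is a dict: "t": time; "q": joint angles; "dq": joint speeds; "joint_torque": joint torques, N m; "tool_pos": TCP position; "orientation": TCP orientation; "force": force on the tool from outside, world axes, zero at the start; "wrist_torque": the same for the moment, N m; "opening": finger opening in m.
Only numpy, scipy, OpenCV 4.12 (cv2) and the standard library are available. Lean on these libraries where they do the work, as an engineer would, in place of code of your own. Each camera call takes 0.05 s, during which the arm holds its last target. There are 200 camera calls.

## Task

Pull the tall capped tube straight up out of the light three-well tube stand, so that the stand neither tips nor gets lifted or dragged away and stays standing where it is. Then set the tube down upright on the round pan of the balance, with its whole foot on the pan and without dropping it, and let go.

Things in the scene. Friction and masses are not known exactly. Their poses are not given: they have to be found in the camera images.
- sample_mid (a point): Centre (half-way up) of the tall capped tube: pale, 29 mm diameter, flat foot, 165 mm tall, 90 g; blue cap 34 mm wide on the top 20 mm. z: up its axis. Starts upright in one of the stand's wells, foot 8 mm above the table; like tubes 70 mm tall fill the other two. Hold its plain body 30 to 55 mm above this point: fingers then pass over the short tubes and the palm clears the cap.
- rack: Light loose white plastic tube stand, 70 g; origin: middle of its underside, z up. 60 mm (x) by 166 mm (y), 60 mm tall. Three wells in a row along its y at -50, 0 and +50 mm, 33 mm wide, 52 mm deep. The tubes have about 2 mm of play all round, so the tall one slides out freely straight up; close the fingers along x, across the row.
- pan_mid (a point): Middle of the top face of the balance's round steel pan: disc of 130 mm diameter, rigid, level, 76 mm above the table. z up; x points away from the display, which lies on the robot's side. The balance (white housing 235 by 185 mm, 60 mm high) does not move. A beaker 85 mm tall may stand between balance and stand: carry the tube over it.
Things that resemble listed ones, but are neither listed nor needed, are in the scene too. Of the things that look like the part that bears sample_mid, the smallest one is meant.

How it is judged:
By the outcome, as a careful person would: the job done as asked, in the order asked, and still so for the second after the job is handed in, with the robot touching nothing.
It also fails if it takes over 48 s, if anything falls off the work surface, if the arm or the gripper's body presses on something with over 40 N, if the wrist force passes 120 N, or if a joint passes its speed limit or range.

## Working session

There is one attempt and no reset: what is moved stays moved. The work goes in short steps, Python scripts to look and compute and a tool call to move; the robot and the scene stay as the last step left them, time stands still between calls to the robot, and variables do not carry over. Pictures are saved under pics/ and viewed, about 8 in all and at most 12, crops included, and the job is handed in when it is done.

Besides the shell and the picture viewer there is one more tool, called after "Emit:" by a JSON object that holds its "method" and its "body", one argument or row to a line. step_arm: Moves the arm, as the interface text tells. Its arguments: {"type":"object","properties":{"deltas":{"type":"array"},"fingers":{"type":"number"},"grip_force":{"type":"number"}},"required":["deltas"]}

```bash
mkdir -p pics; cat > h.py <<'E'
import numpy as np, cv2
from plant import robot, cams
def shot(n): return cams.read_camera(n)
def save(p,f): cv2.imwrite('pics/'+f,cv2.cvtColor(p['pixels'],cv2.COLOR_RGB2BGR))
def ray(p,xy):
    E=np.array(p['extrinsics']); R=E[:3,:3]; c=-R.T@E[:3,3]
    d=R.T@np.array([(xy[0]-p['cx'])/p['fx'],(xy[1]-p['cy'])/p['fy'],1]); return c,d/np.linalg.norm(d)
def atz(p,xy,z):
    c,d=ray(p,xy); return c+d*(z-c[2])/d[2]
def tri(p1,a,p2,b):
    c1,d1=ray(p1,a);c2,d2=ray(p2,b)
    s=np.linalg.lstsq(np.c_[d1,-d2],c2-c1,rcond=None)[0]
    u,v=c1+s[0]*d1,c2+s[1]*d2
    return (u+v)/2,np.linalg.norm(u-v)
def proj(p,X):
    E=np.array(p['extrinsics']);c=E[:3,:3]@np.array(X)+E[:3,3]
    return [p['fx']*c[0]/c[2]+p['cx'],p['fy']*c[1]/c[2]+p['cy']]
E
python3 - <<'E'
from h import *
np.set_printoptions(precision=4,suppress=True)
s=robot.read_state(); print(s['t'],s['tool_pos'],s['orientation'],s['opening'],robot.hold_point_z)
P={}
for n in('scene','top'):
    p=shot(n);P[n]=p;save(p,n+'0.png');print(n,ray(p,[320,240]))
    for t in('sample_mid','rack','pan_mid'):
        print(t,'pin',[(np.round(d['xy'],1),round(d['score'],2)) for d in cams.pinpoint(p,t)],'box',[(np.round(d['xy'],1),round(d['score'],2)) for d in cams.boxes_of(p,t)] if t!='pan_mid' else '')
cv2.imwrite('pics/both0.png',cv2.cvtColor(np.vstack([cv2.resize(P[n]['pixels'],(400,300)) for n in P]),cv2.COLOR_RGB2BGR))
E
```

```text
0.0 [ 0.2455 -0.5469  0.2176] [-3.0702 -0.6573  0.0004] 0.0932390494496641 0.0188
scene (array([1.2952, 0.3491, 0.9072]), array([-0.6122, -0.3196, -0.7232]))
sample_mid pin [(array([237.3, 155.8]), 0.83), (array([232.1, 198.3]), 0.8), (array([219.9, 231.6]), 0.6)] box [(array([216.7, 222.9]), 0.85), (array([233.6, 142.6]), 0.79), (array([231.5, 186.6]), 0.7)]
rack pin [(array([237.2, 225. ]), 0.88)] box [(array([246.6, 226. ]), 0.94)]
pan_mid pin [(array([455.9, 255.8]), 0.83)] box 
top (array([ 0.507 , -0.0077,  0.814 ]), array([ 0.0451, -0.0182, -0.9988]))
sample_mid pin [(array([517.9, 284.2]), 0.96), (array([437.1, 142. ]), 0.9), (array([466.3, 214. ]), 0.81)] box [(array([472.9, 213.6]), 0.61), (array([529.8, 288.1]), 0.58), (array([447.3, 133.5]), 0.57)]
rack pin [(array([448.6, 221.4]), 0.8)] box [(array([445.7, 221.3]), 0.8)]
pan_mid pin [(array([147.4, 260.4]), 0.61)] box
```

View pics/scene0.png

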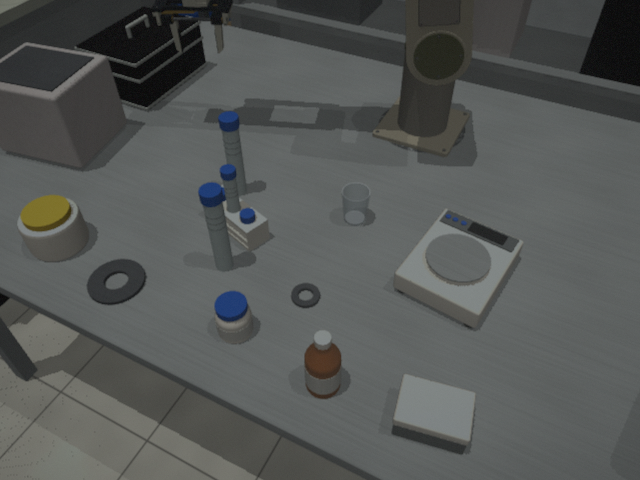

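View pics/top0.png

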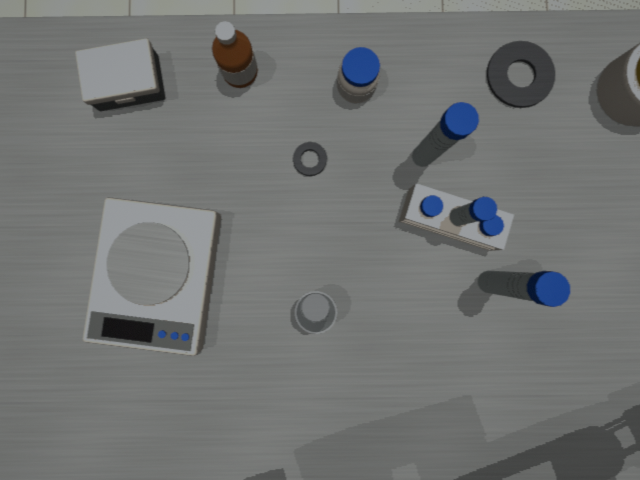

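The scene camera shows the rack at (246,226) and the balance pan at (456,256). The top camera shows the rack at (459,217) and the pan at (147,262).

Candidates for the tube:
- free-standing tall tube, scene (219,231) / top (437,142)
- free-standing tall tube, scene (237,156) / top (518,284)
- tube in the stand, scene (232,198) / top (466,214)

I choose the one in the stand: it is the smallest and sits in a well. Next I measure it and check it in a crop.

```bash
python3 - <<'E'
from h import *
np.set_printoptions(precision=4,suppress=True)
a=shot('scene');b=shot('top')
A={'near':[219.9,231.6],'far':[237.3,155.8],'tgt':[232.1,198.3]};B={'near':[437.1,142],'far':[517.9,284.2],'tgt':[466.3,214]}
for k in A: print(k,tri(a,A[k],b,B[k]))
print('rack',tri(a,[237.2,225],b,[448.6,221.4]),atz(b,[448.6,221.4],0))
print('pan',tri(a,[455.9,255.8],b,[147.4,260.4]),atz(b,[147.4,260.4],.076),atz(a,[455.9,255.8],.076))
# caps by blue segmentation
def caps(p):
    h=cv2.cvtColor(p['pixels'],cv2.COLOR_RGB2HSV);m=cv2.inRange(h,(105,120,50),(130,255,255))
    n,l,s,c=cv2.connectedComponentsWithStats(m)
    return [(np.round(c[i],1),s[i][4]) for i in range(1,n) if s[i][4]>60]
print('A',caps(a));print('B',caps(b))
m=cams.silhouettes(b,'rack')[0]['mask'];r=cv2.minAreaRect(np.argwhere(m)[:,::-1].astype(np.float32));print(r)
box=cv2.boxPoints(r);print([atz(b,q,.06)[:2] for q in box])
x=b['pixels'][80:320,390:590];y=a['pixels'][95:295,170:300]
cv2.imwrite('pics/crop1.png',cv2.cvtColor(np.hstack([cv2.resize(x,(450,540)),cv2.resize(y,(350,540))]),cv2.COLOR_RGB2BGR))
E
```

```text
near (array([ 0.6871, -0.2014,  0.1048]), np.float64(0.002744165624120901))
far (array([ 0.4676, -0.3067,  0.114 ]), np.float64(0.012545354376357546))
tgt (array([ 0.5768, -0.247 ,  0.0895]), np.float64(0.0031451355108496424))
rack (array([ 0.5733, -0.2461,  0.0026]), np.float64(0.0003497821842412524)) [ 0.5736 -0.247   0.    ]
pan (array([0.5116, 0.2484, 0.0808]), np.float64(0.00027515820965189736)) [0.5115 0.2502 0.076 ] [0.5072 0.2477 0.076 ]
A [(array([228.5, 120.8]), np.int32(345)), (array([227.7, 171.8]), np.int32(209)), (array([211.3, 194.2]), np.int32(506)), (array([247. , 215.5]), np.int32(182)), (array([230.7, 305.6]), np.int32(767))]
B [(array([360.3,  65.9]), np.int32(1131)), (array([460.3, 119.3]), np.int32(962)), (array([431.4, 205.7]), np.int32(356)), (array([486.8, 215.6]), np.int32(838)), (array([551.2, 288.8]), np.int32(1023))]
((455.83355712890625, 217.69613647460938), (109.13628387451172, 41.49977111816406), 17.927919387817383)
[array([ 0.5709, -0.147 ]), array([ 0.635 , -0.1694]), array([ 0.5782, -0.3357]), array([ 0.5148, -0.3123])]
```

View pics/crop1.png

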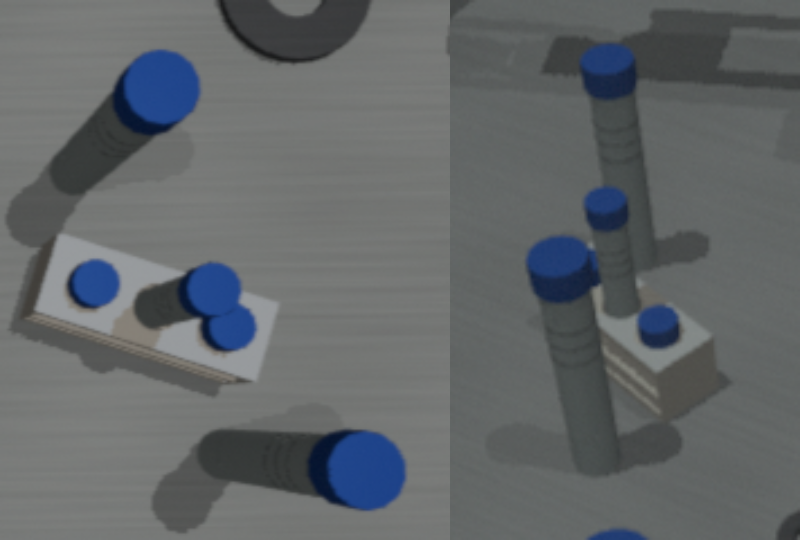

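The crop confirms the target: the small capped tube standing in the middle well, with a short tube on either side. The two taller look-alikes stand free, at top (460,119) and (551,289). Now I lift and turn, and compute the cap heights.

Emit:
{"method": "step_arm", "body": {
  "deltas": [
    {"offset": [0, 0, -2], "roll": -0.16},
    {"offset": [0, 0, -2], "roll": -0.165},
    {"offset": [0, 0, -2], "roll": -0.165},
    {"offset": [0, 0, -2], "roll": -0.165},
    {"offset": [0, 0, -1], "roll": -0.165},
    {"offset": [0, 0, 0], "roll": 0}
  ],
  "fingers": 9.3
}}

```text
t: 1.5
tool_pos: [0.2458, -0.5479, 0.3098]
orientation: [2.555, 1.825, -0.001]
force: [-0.2, -0.2, 0.3]
opening: 0.0929
```

```bash
cat >> h.py <<'E'
from scipy.spatial.transform import Rotation as Ro
def go(target,yawdeg=None):
    s=robot.read_state();R=Ro.from_rotvec(s['orientation']).as_matrix()
    y=R[:,1];print('t',s['t'],'tcp',s['tool_pos'],'F',s['force'],'q',s['q'],'op',s['opening'],'jaw deg',np.degrees(np.arctan2(y[1],y[0])),'tilt',R[:,2])
    print('offset cm',100*R.T@(np.array(target)-s['tool_pos']))
E
python3 - <<'E'
from h import *
np.set_printoptions(precision=4,suppress=True)
a=shot('scene');b=shot('top')
for k,x,y in[('near',[211.3,194.2],[460.3,119.3]),('far',[228.5,120.8],[551.2,288.8]),('tgt',[227.7,171.8],[484,209.5])]: print(k,tri(a,x,b,y))
# short caps -> rack axis (cap centre z ~ .068)
p=atz(b,[431.4,205.7],.075)
q=atz(b,[492.5,225.5],.075);print(p,q,(p+q)/2,np.degrees(np.arctan2(*(p-q)[1::-1])))
go([.5755,-.2465,.30])
E
```

```text
near (array([ 0.6901, -0.2031,  0.2093]), np.float64(0.004757003683500588))
far (array([ 0.4676, -0.3124,  0.2081]), np.float64(0.004060030801742686))
tgt (array([ 0.5758, -0.2476,  0.164 ]), np.float64(0.0022133588158936134))
[ 0.5927 -0.1985  0.075 ] [ 0.5601 -0.2941  0.075 ] [ 0.5764 -0.2463  0.075 ] 71.15736919233973
t 1.6 tcp [ 0.2456 -0.5473  0.3081] F [-0.3882  0.3588  0.1069] q [-1.2344  0.1115  1.3473  0.      1.6833 -0.9015] op 0.09294100736086745 jaw deg -19.074951664816464 tilt [-0.0001  0.0004 -1.    ]
offset cm [39.2088 21.3441  0.8206]
```

Emit:
{"method": "step_arm", "body": {
  "deltas": [
    {"offset": [2, 1, 0]},
    {"offset": [4.1, 2.25, 0]},
    {"offset": [4.1, 2.25, 0]},
    {"offset": [4.1, 2.25, 0]},
    {"offset": [4.1, 2.25, 0]},
    {"offset": [4.1, 2.25, 0]},
    {"offset": [4.1, 2.25, 0]},
    {"offset": [4.1, 2.25, 0]},
    {"offset": [4.1, 2.25, 0]},
    {"offset": [4.3, 2.4, 0]},
    {"offset": [0, 0, 0]},
    {"offset": [0, 0, 0]}
  ]
}}

```text
schema error: expected keys offset, roll
```

```bash
python3 - <<'E'
from h import *
np.set_printoptions(precision=4,suppress=True)
go([.576,-.247,.2])
a=shot('scene');s=cams.pinpoint(a,'sample_mid');print(s)
cv2.imwrite('pics/s2.png',cv2.cvtColor(cv2.resize(a['pixels'][40:300,130:380],(600,624))[:600],cv2.COLOR_RGB2BGR))
E
```

```text
t 1.6 tcp [ 0.2456 -0.5473  0.3081] F [-0.3882  0.3588  0.1069] q [-1.2344  0.1115  1.3473  0.      1.6833 -0.9015] op 0.09294100736086745 jaw deg -19.074951664816464 tilt [-0.0001  0.0004 -1.    ]
offset cm [39.1742 21.4102 10.8206]
[{'xy': [234.1, 154.8], 'score': 0.88}, {'xy': [220.6, 231.7], 'score': 0.82}, {'xy': [231.7, 195.3], 'score': 0.62}]
```

View pics/s2.png

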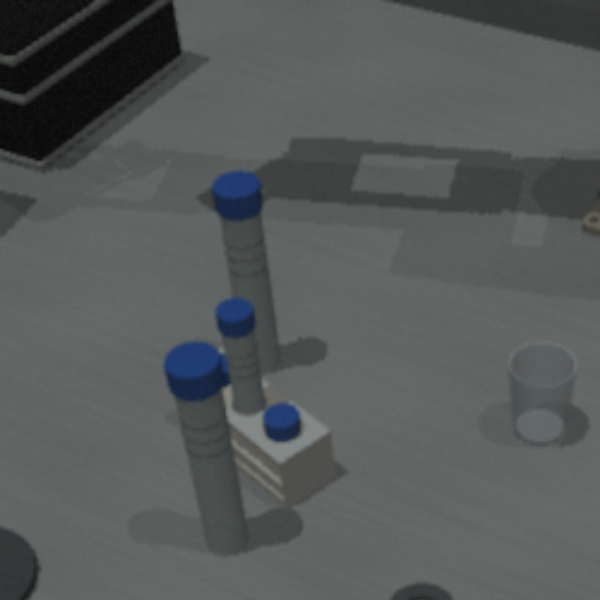

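The move was refused because every row needs a "roll" value. The picture shows the scene unchanged, with the target tube in the middle well at (240,355) in the crop. I resend the move with roll included.

Emit:
{"method": "step_arm", "body": {
  "deltas": [
    {"offset": [2, 1, 0], "roll": 0},
    {"offset": [4.1, 2.25, 0], "roll": 0},
    {"offset": [4.1, 2.25, 0], "roll": 0},
    {"offset": [4.1, 2.25, 0], "roll": 0},
    {"offset": [4.1, 2.25, 0], "roll": 0},
    {"offset": [4.1, 2.25, 0], "roll": 0},
    {"offset": [4.1, 2.25, 0], "roll": 0},
    {"offset": [4.1, 2.25, 0], "roll": 0},
    {"offset": [4.1, 2.25, 0], "roll": 0},
    {"offset": [4.3, 2.4, 0], "roll": 0},
    {"offset": [0, 0, 0], "roll": 0},
    {"offset": [0, 0, 0], "roll": 0}
  ]
}}

```text
t: 3.2
tool_pos: [0.5745, -0.2456, 0.3082]
orientation: [-2.554, -1.828, 0.001]
force: [0.8, -0.0, 1.3]
opening: 0.0929
```

```bash
python3 - <<'E'
from h import *
np.set_printoptions(precision=4,suppress=True)
go([.576,-.247,.2])
E
```

```text
t 3.2 tcp [ 0.5745 -0.2456  0.3082] F [ 0.7642 -0.0168  1.2531] q [-0.4859  0.1802  1.2717 -0.0002  1.6905 -0.1576] op 0.09294817883382285 jaw deg -18.81430926411251 tilt [-0.0008  0.0002 -1.    ]
offset cm [-0.0821  0.2009 10.8245]
```

Emit:
{"method": "step_arm", "body": {
  "deltas": [
    {"offset": [-0.05, 0.15, 2], "roll": 0},
    {"offset": [0, 0, 3], "roll": 0},
    {"offset": [0, 0, 3], "roll": 0},
    {"offset": [0, 0, 3], "roll": 0},
    {"offset": [0, 0, 3], "roll": 0},
    {"offset": [0, 0, 2.4], "roll": 0},
    {"offset": [0, 0, 2], "roll": 0},
    {"offset": [0, 0, 1], "roll": 0},
    {"offset": [0, 0, 0], "roll": 0},
    {"offset": [0, 0, 0], "roll": 0}
  ]
}}

```text
t: 4.45
tool_pos: [0.5764, -0.2479, 0.1158]
orientation: [2.554, 1.827, 0.001]
force: [0.2, -0.4, 0.5]
opening: 0.093
```

Emit:
{"method": "step_arm", "body": {
  "deltas": [
    {"offset": [0, 0, 0], "roll": 0},
    {"offset": [0, 0, 0], "roll": 0},
    {"offset": [0, 0, 0], "roll": 0},
    {"offset": [0, 0, 0], "roll": 0}
  ],
  "fingers": 4.5,
  "grip_force": 5
}}

```text
t: 4.95
tool_pos: [0.5758, -0.2475, 0.1147]
orientation: [2.555, 1.828, 0.0]
force: [-0.1, -0.1, -0.0]
opening: 0.0577
```

```bash
python3 - <<'E'
from h import *
np.set_printoptions(precision=4,suppress=True)
go([.576,-.247,.1137])
a=shot('scene');save(a,'s3full.png')
print(proj(a,[.576,-.247,.1325]))
x=a['pixels'][110:260,160:310]
cv2.imwrite('pics/s3.png',cv2.cvtColor(cv2.resize(x,(600,600),interpolation=cv2.INTER_CUBIC),cv2.COLOR_RGB2BGR))
E
```

```text
t 4.95 tcp [ 0.5758 -0.2475  0.1147] F [-0.1106 -0.1128 -0.0167] q [-0.4877  0.2695  1.5229  0.      1.3491 -0.1587] op 0.05769896640485595 jaw deg -18.851437680222336 tilt [ 0.0001 -0.     -1.    ]
offset cm [0.0517 0.0029 0.0988]
[np.float64(229.2260852152022), np.float64(183.08616673760147)]
```

View pics/s3.png

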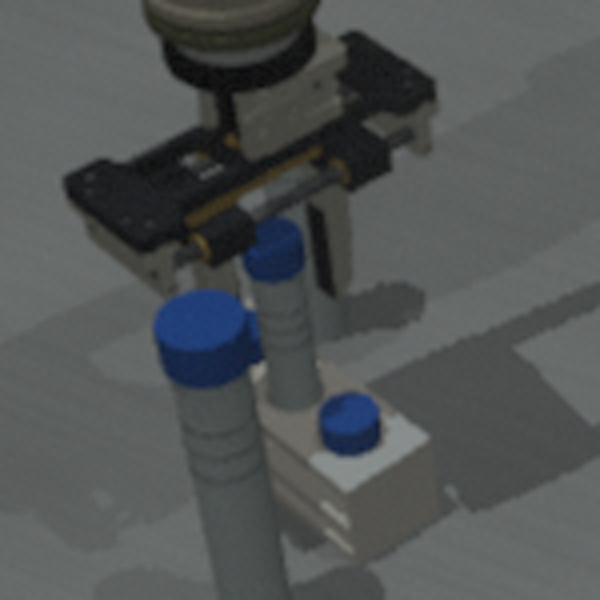

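The crop shows the fingers straddling the target tube at crop (280,300), clear of the look-alike at (210,350). The gap of about 17 px on the right matches a centred grasp. I close gently.

Emit:
{"method": "step_arm", "body": {
  "deltas": [
    {"offset": [0, 0, 0], "roll": 0},
    {"offset": [0, 0, 0], "roll": 0},
    {"offset": [0, 0, 0], "roll": 0},
    {"offset": [0, 0, 0], "roll": 0},
    {"offset": [0, 0, 0], "roll": 0},
    {"offset": [0, 0, 0], "roll": 0}
  ],
  "fingers": 2,
  "grip_force": 8
}}

```text
t: 5.75
tool_pos: [0.5758, -0.2475, 0.1146]
orientation: [-2.555, -1.828, -0.0]
force: [0.9, 0.7, -0.9]
opening: 0.0337
```

```bash
python3 - <<'E'
from h import *
np.set_printoptions(precision=4,suppress=True)
go([.576,-.247,.1137])
for n in('scene','top'):
    p=shot(n); print([(d['xy'],d['score']) for d in cams.pinpoint(p,'rack')])
E
```

```text
t 5.75 tcp [ 0.5758 -0.2475  0.1146] F [ 0.9154  0.7223 -0.9365] q [-0.4877  0.2696  1.5229  0.      1.3491 -0.1588] op 0.03371531510336389 jaw deg -18.850181386561015 tilt [-0.  0. -1.]
offset cm [0.0523 0.0075 0.0904]
[([238.8, 225.4], 0.64)]
[([446.2, 221.6], 0.88)]
```

Emit:
{"method": "step_arm", "body": {
  "deltas": [
    {"offset": [0, 0, 0], "roll": 0},
    {"offset": [0, 0, 0], "roll": 0},
    {"offset": [0, 0, 0], "roll": 0},
    {"offset": [0, 0, 0], "roll": 0}
  ],
  "grip_force": 15
}}

```text
t: 6.45
tool_pos: [0.5757, -0.2474, 0.1146]
orientation: [-2.555, -1.828, 0.0]
force: [0.7, -0.9, -1.3]
opening: 0.0338
```

Emit:
{"method": "step_arm", "body": {
  "deltas": [
    {"offset": [0, 0, -0.5], "roll": 0},
    {"offset": [0, 0, -0.5], "roll": 0},
    {"offset": [0, 0, -0.5], "roll": 0},
    {"offset": [0, 0, -0.5], "roll": 0},
    {"offset": [0, 0, 0], "roll": 0},
    {"offset": [0, 0, 0], "roll": 0}
  ]
}}

```text
t: 7.2
tool_pos: [0.5757, -0.2474, 0.1345]
orientation: [-2.555, -1.828, 0.0]
force: [-0.2, -0.9, -1.4]
opening: 0.0336
```

```bash
python3 - <<'E'
from h import *
np.set_printoptions(precision=4,suppress=True)
go([.576,-.247,.1137])
a=shot('scene');b=shot('top')
for p in(a,b): print([(d['xy'],d['score']) for d in cams.pinpoint(p,'rack')],[(d['xy'],d['score']) for d in cams.pinpoint(p,'sample_mid')])
x=a['pixels'][110:260,160:310];y=b['pixels'][110:320,370:580]
cv2.imwrite('pics/s4.png',cv2.cvtColor(np.hstack([cv2.resize(q,(400,400),interpolation=cv2.INTER_CUBIC) for q in(x,y)]),cv2.COLOR_RGB2BGR))
E
```

```text
t 7.2 tcp [ 0.5757 -0.2474  0.1345] F [-0.1507 -0.8882 -1.4287] q [-0.4877  0.2528  1.5052  0.      1.3838 -0.1587] op 0.033648643529064534 jaw deg -18.850025370157937 tilt [-0.0001  0.0001 -1.    ]
offset cm [0.0508 0.0132 2.0825]
[([238.3, 225.7], 0.67), ([229.5, 188.1], 0.25)] [([219.0, 234.0], 0.77), ([228.5, 188.7], 0.71), ([237.9, 155.0], 0.59)]
[([448.2, 216.4], 0.66)] [([435.6, 140.6], 0.62), ([469.8, 212.2], 0.57)]
```

View pics/s4.png

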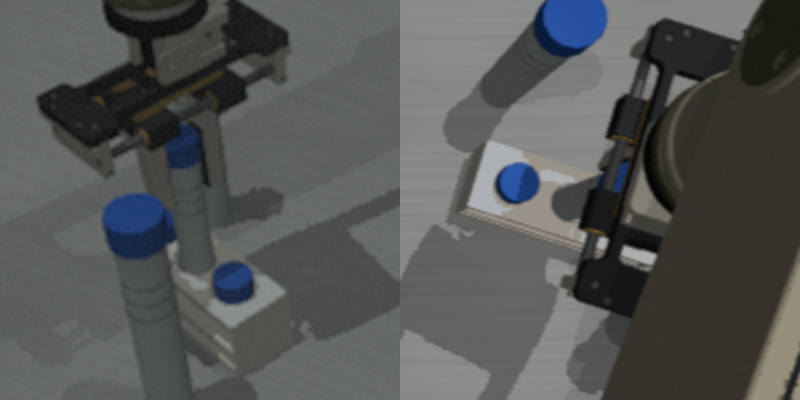

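The tube's mid point rose about 9 px in the scene view, as 20 mm of lift should give, and the stand stayed flat at scene (238,226). The opening of 33.7 mm is wider than the 29 mm body, though the fingers are visibly below the cap. I'll keep an eye on that and continue straight up.

Emit:
{"method": "step_arm", "body": {
  "deltas": [
    {"offset": [0, 0, -0.7], "roll": 0},
    {"offset": [0, 0, -0.8], "roll": 0},
    {"offset": [0, 0, -0.8], "roll": 0},
    {"offset": [0, 0, -0.8], "roll": 0},
    {"offset": [0, 0, -0.8], "roll": 0},
    {"offset": [0, 0, -1.2], "roll": 0},
    {"offset": [0, 0, -1.8], "roll": 0},
    {"offset": [0, 0, -2], "roll": 0},
    {"offset": [0, 0, -2], "roll": 0},
    {"offset": [0, 0, -2], "roll": 0},
    {"offset": [0, 0, -1.3], "roll": 0},
    {"offset": [0, 0, 0], "roll": 0}
  ],
  "grip_force": 20
}}

```text
t: 9.0
tool_pos: [0.5764, -0.2478, 0.2783]
orientation: [2.553, 1.826, 0.002]
force: [-0.6, -0.4, -0.9]
opening: 0.0336
```

```bash
python3 - <<'E'
from h import *
np.set_printoptions(precision=4,suppress=True)
go([.5110,.249,.275])
a=shot('scene');b=shot('top');print(b['shot'])
for p in(a,b): print([(d['xy'],d['score']) for d in cams.pinpoint(p,'rack')],[(d['xy'],d['score']) for d in cams.pinpoint(p,'sample_mid')],[(d['xy'],d['score']) for d in cams.pinpoint(p,'pan_mid')])
# pan centre: ellipse fits from silhouettes unavailable -> Hough in top
s=robot.read_state()['tool_pos']
print('expected mid px',proj(a,[s[0],s[1],s[2]+.0188-.042]),proj(b,[s[0],s[1],s[2]-.023]))
save(a,'s5.png')
g=cv2.cvtColor(b['pixels'],cv2.COLOR_RGB2GRAY)[150:360,60:240]
c=cv2.HoughCircles(cv2.resize(g,None,fx=3,fy=3),cv2.HOUGH_GRADIENT,1,600,param1=60,param2=20,minRadius=100,maxRadius=150)
if c is not None:
    c=c[0,0]/3; xy=[c[0]+60,c[1]+150]; print('hough',xy,c[2],atz(b,xy,.076))
E
```

```text
t 9.0 tcp [ 0.5764 -0.2478  0.2783] F [-0.6207 -0.3728 -0.9104] q [-0.4877  0.1857  1.3195  0.      1.634  -0.1587] op 0.033588503319744625 jaw deg -18.850585928129163 tilt [ 0.0022 -0.0011 -1.    ]
offset cm [ 44.9026 -22.2401   0.2561]
14
[([237.3, 224.6], 0.62)] [([221.4, 232.7], 0.9), ([222.6, 135.9], 0.82), ([235.4, 156.2], 0.63)] [([459.0, 258.9], 0.69)]
[([447.7, 222.8], 0.7), ([145.1, 264.8], 0.62)] [([438.2, 141.5], 0.64), ([508.4, 200.8], 0.6)] [([145.6, 265.0], 0.57)]
expected mid px [np.float64(221.77658283259802), np.float64(137.2895815182486)] [np.float64(509.9190833366761), np.float64(201.96257488097876)]
hough [np.float32(148.83334), np.float32(263.16666)] 41.233334 [0.5072 0.2479 0.076 ]
```

View pics/s5.png

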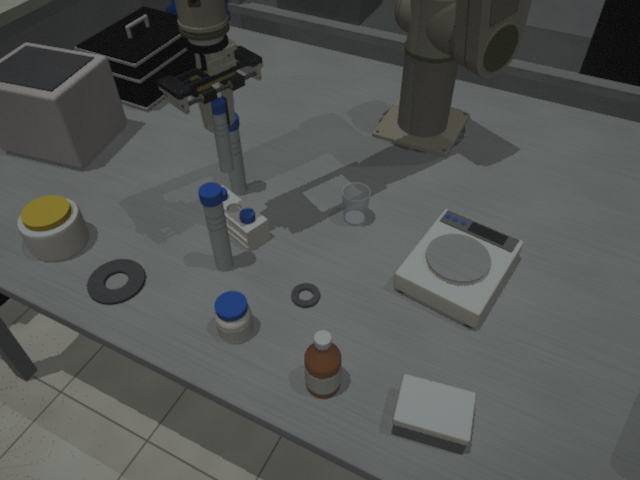

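The scene picture shows the tube out of the stand at (222,136), hanging straight, and the stand standing where it was at (247,222). The middle well is empty. The pan is at (459,259). I carry the tube across to it.

Emit:
{"method": "step_arm", "body": {
  "deltas": [
    {"offset": [1.34, -0.67, 0], "roll": 0},
    {"offset": [2.68, -1.34, 0], "roll": 0},
    {"offset": [4.46, -2.24, 0], "roll": 0},
    {"offset": [5.13, -2.58, 0], "roll": 0},
    {"offset": [5.13, -2.58, 0], "roll": 0},
    {"offset": [5.13, -2.58, 0], "roll": 0},
    {"offset": [5.13, -2.58, 0], "roll": 0},
    {"offset": [5.13, -2.58, 0], "roll": 0},
    {"offset": [4.46, -2.24, 0], "roll": 0},
    {"offset": [3.57, -1.79, 0], "roll": 0},
    {"offset": [1.79, -0.9, 0], "roll": 0},
    {"offset": [0.67, -0.33, 0], "roll": 0}
  ]
}}

```text
t: 10.9
tool_pos: [0.5074, 0.248, 0.2766]
orientation: [2.554, 1.829, -0.0]
force: [-0.3, -1.1, -0.8]
opening: 0.0335
```

Emit:
{"method": "step_arm", "body": {
  "deltas": [
    {"offset": [0, 0, 1], "roll": 0},
    {"offset": [0, 0, 2], "roll": 0},
    {"offset": [0, 0, 2], "roll": 0},
    {"offset": [0, 0, 1], "roll": 0},
    {"offset": [0, 0, 0], "roll": 0},
    {"offset": [0, 0, 0], "roll": 0}
  ]
}}

```text
t: 11.65
tool_pos: [0.5082, 0.2472, 0.2173]
orientation: [2.555, 1.827, 0.001]
force: [-0.1, -0.6, -0.4]
opening: 0.0334
```

```bash
python3 - <<'E'
from h import *
np.set_printoptions(precision=4,suppress=True)
go([.508,.248,.1825])
a=shot('scene');b=shot('top')
for p in(a,b): print([(d['xy'],d['score']) for d in cams.pinpoint(p,'sample_mid')],[(d['xy'],d['score']) for d in cams.pinpoint(p,'pan_mid')])
s=robot.read_state()['tool_pos'];f=[s[0],s[1],s[2]+.0188-.042-.0825]
print('foot exp',f,proj(a,f),'pan',proj(a,[.508,.248,.076]))
x=a['pixels'][110:320,360:570]
cv2.imwrite('pics/s6.png',cv2.cvtColor(cv2.resize(x,(600,600),interpolation=cv2.INTER_CUBIC),cv2.COLOR_RGB2BGR))
E
```

```text
t 11.65 tcp [0.5082 0.2472 0.2173] F [-0.1003 -0.5842 -0.3917] q [0.362  0.0362 1.5901 0.     1.5143 0.6912] op 0.03337170924327773 jaw deg -18.85772825081089 tilt [ 0.0009  0.0004 -1.    ]
offset cm [ 0.0614 -0.0485  3.4778]
[([236.6, 156.1], 0.64), ([221.4, 227.6], 0.56)] [([458.9, 256.5], 0.86)]
[([120.5, 262.6], 0.89), ([437.2, 141.9], 0.83), ([516.8, 287.5], 0.56)] [([148.1, 261.1], 0.89)]
foot exp [np.float64(0.5081067716742274), np.float64(0.24730635325525405), np.float64(0.11146797921559616)] [np.float64(458.5675221773631), np.float64(244.03082055741288)] pan [np.float64(455.9129042811993), np.float64(256.1198690607102)]
```

View pics/s6.png

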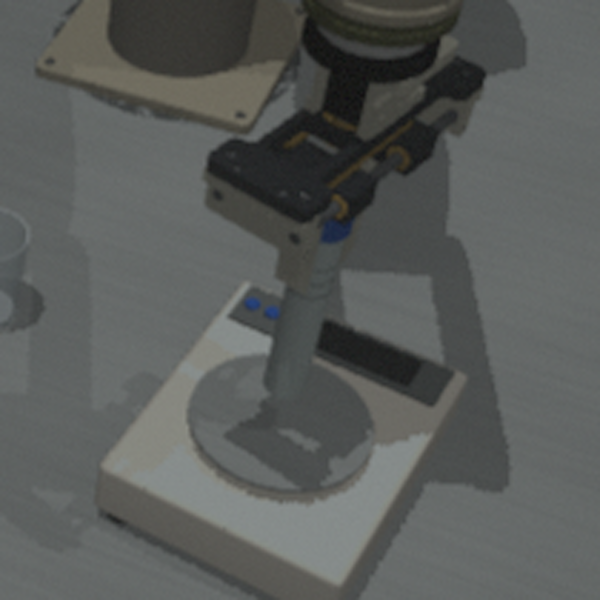

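The crop shows the tube hanging upright over the pan, foot near crop (287,395) and pan centre near (281,425). The foot is roughly 3 cm above the pan. I lower it carefully.

Emit:
{"method": "step_arm", "body": {
  "deltas": [
    {"offset": [0, 0, 0.7], "roll": 0},
    {"offset": [0, 0, 0.8], "roll": 0},
    {"offset": [0, 0, 0.7], "roll": 0},
    {"offset": [0, 0, 0.3], "roll": 0},
    {"offset": [0, 0, 0], "roll": 0}
  ],
  "grip_force": 10
}}

```text
t: 12.58
tool_pos: [0.5076, 0.2471, 0.1912]
orientation: [-2.555, -1.828, 0.001]
force: [0.6, 0.1, -1.0]
opening: 0.0337
```

Emit:
{"method": "step_arm", "body": {
  "deltas": [
    {"offset": [0, 0, 0.2], "roll": 0},
    {"offset": [0, 0, 0.2], "roll": 0},
    {"offset": [0, 0, 0], "roll": 0}
  ]
}}

```text
t: 12.95
tool_pos: [0.5078, 0.2472, 0.1875]
orientation: [-2.555, -1.828, 0.0]
force: [-0.9, 1.1, -0.9]
opening: 0.0338
```

Emit:
{"method": "step_arm", "body": {
  "deltas": [
    {"offset": [0, 0, 0.15], "roll": 0},
    {"offset": [0, 0, 0], "roll": 0}
  ]
}}

```text
t: 13.2
tool_pos: [0.5078, 0.2471, 0.186]
orientation: [-2.555, -1.828, 0.0]
force: [-0.5, -0.4, -1.4]
opening: 0.0337
```

Emit:
{"method": "step_arm", "body": {
  "deltas": [
    {"offset": [0, 0, 0.15], "roll": 0},
    {"offset": [0, 0, 0], "roll": 0}
  ]
}}

```text
t: 13.45
tool_pos: [0.5078, 0.2472, 0.1845]
orientation: [-2.555, -1.828, 0.0]
force: [-0.6, 0.4, -0.8]
opening: 0.0339
```

Emit:
{"method": "step_arm", "body": {
  "deltas": [
    {"offset": [0, 0, 0.1], "roll": 0},
    {"offset": [0, 0, 0], "roll": 0}
  ]
}}

```text
t: 13.7
tool_pos: [0.5078, 0.2472, 0.1835]
orientation: [-2.555, -1.828, 0.0]
force: [-0.1, -0.4, -1.0]
opening: 0.0338
```

Emit:
{"method": "step_arm", "body": {
  "deltas": [
    {"offset": [0, 0, 0.1], "roll": 0},
    {"offset": [0, 0, 0], "roll": 0}
  ]
}}

```text
t: 13.95
tool_pos: [0.5079, 0.2472, 0.1826]
orientation: [2.555, 1.828, 0.0]
force: [0.1, -0.3, -0.0]
opening: 0.0337
```

Contact may be starting: the force went from about -1.0 to 0.0 N. I go a little lower.

Emit:
{"method": "step_arm", "body": {
  "deltas": [
    {"offset": [0, 0, 0.05], "roll": 0},
    {"offset": [0, 0, 0], "roll": 0}
  ]
}}

```text
t: 14.2
tool_pos: [0.5081, 0.2473, 0.1826]
orientation: [2.555, 1.828, 0.001]
force: [-0.5, -0.5, 2.0]
opening: 0.0339
```

Emit:
{"method": "step_arm", "body": {
  "deltas": [
    {"offset": [0, 0, 0.05], "roll": 0},
    {"offset": [0, 0, 0], "roll": 0}
  ]
}}

```text
t: 14.45
tool_pos: [0.5083, 0.2474, 0.1825]
orientation: [2.555, 1.828, 0.002]
force: [-0.2, -0.4, 5.4]
opening: 0.0335
```

Contact is firm, at the height the calculation predicted. I ease off slightly and release.

Emit:
{"method": "step_arm", "body": {
  "deltas": [
    {"offset": [0, 0, -0.05], "roll": 0},
    {"offset": [0, 0, 0], "roll": 0},
    {"offset": [0, 0, 0], "roll": 0}
  ],
  "grip_force": 4
}}

```text
t: 14.82
tool_pos: [0.5081, 0.2472, 0.1824]
orientation: [2.555, 1.827, 0.001]
force: [0.9, -0.9, 4.1]
opening: 0.0343
```

Emit:
{"method": "step_arm", "body": {
  "deltas": [
    {"offset": [0, 0, 0], "roll": 0},
    {"offset": [0, 0, 0], "roll": 0},
    {"offset": [0, 0, 0], "roll": 0},
    {"offset": [0, 0, 0], "roll": 0},
    {"offset": [0, 0, 0], "roll": 0},
    {"offset": [0, 0, 0], "roll": 0},
    {"offset": [0, 0, 0], "roll": 0},
    {"offset": [0, 0, 0], "roll": 0}
  ],
  "fingers": 9.3
}}

```text
t: 15.82
tool_pos: [0.5079, 0.2472, 0.1821]
orientation: [2.555, 1.828, 0.0]
force: [-0.8, 0.4, -0.2]
opening: 0.093
```

```bash
python3 - <<'E'
from h import *
np.set_printoptions(precision=4,suppress=True)
go([.508,.248,.33])
a=shot('scene');b=shot('top')
for p in(a,b): print([(d['xy'],d['score']) for d in cams.pinpoint(p,'sample_mid')])
print(proj(a,[.508,.248,.1585]),proj(b,[.508,.248,.1585]))
x=a['pixels'][110:320,360:570]
cv2.imwrite('pics/s7.png',cv2.cvtColor(cv2.resize(x,(600,600),interpolation=cv2.INTER_CUBIC),cv2.COLOR_RGB2BGR))
E
```

```text
t 15.825 tcp [0.5079 0.2472 0.1821] F [-0.7526  0.4083 -0.1554] q [ 0.3622  0.0552  1.6349 -0.      1.4515  0.6912] op 0.09296143064944953 jaw deg -18.849300255229316 tilt [ 0.  0. -1.]
offset cm [  0.0805  -0.0127 -14.7852]
[([460.0, 226.8], 0.85), ([221.1, 231.7], 0.71), ([236.0, 155.2], 0.65)]
[([514.3, 283.5], 0.83), ([437.7, 141.1], 0.71), ([130.3, 262.4], 0.59)]
[np.float64(463.1400370298513), np.float64(227.30126543357872)] [np.float64(128.25290517897685), np.float64(262.81744539788247)]
```

View pics/s7.png

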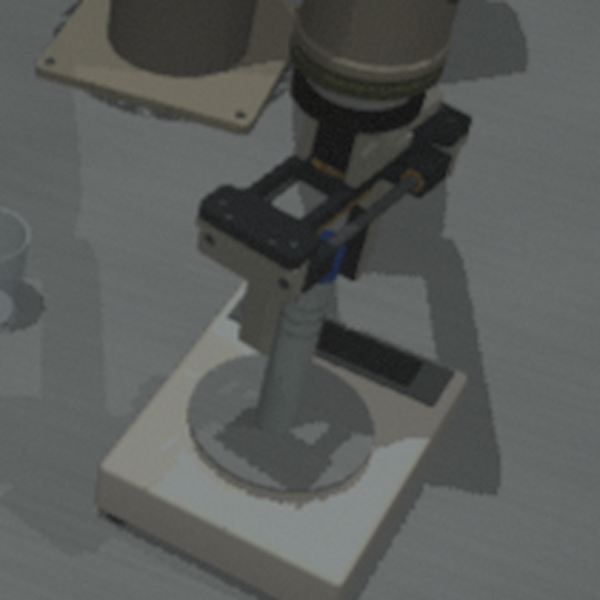

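The tube stands free on the pan, foot near crop (277,425), with the fingers open around it. I retreat straight up.

Emit:
{"method": "step_arm", "body": {
  "deltas": [
    {"offset": [0, 0, -1], "roll": 0},
    {"offset": [0, 0, -2], "roll": 0},
    {"offset": [0, 0, -3], "roll": 0},
    {"offset": [0, 0, -3], "roll": 0},
    {"offset": [0, 0, -3], "roll": 0},
    {"offset": [0, 0, -2], "roll": 0},
    {"offset": [0, 0, -1], "roll": 0},
    {"offset": [0, 0, 0], "roll": 0},
    {"offset": [0, 0, 0], "roll": 0}
  ]
}}

```text
t: 17.15
tool_pos: [0.5074, 0.247, 0.3307]
orientation: [-2.555, -1.827, 0.003]
force: [0.4, 0.1, 0.5]
opening: 0.0926
```

```bash
python3 - <<'E'
from h import *
np.set_printoptions(precision=4,suppress=True)
go([.508,.248,.33])
a=shot('scene');b=shot('top')
for p in(a,b): print([(d['xy'],d['score']) for d in cams.pinpoint(p,'sample_mid')],[(d['xy'],d['score']) for d in cams.pinpoint(p,'rack')])
save(a,'s8.png')
E
```

```text
t 17.15 tcp [0.5074 0.247  0.3307] F [0.4463 0.1305 0.4593] q [ 0.3622  0.0174  1.4047 -0.      1.7216  0.6912] op 0.0925500221002513 jaw deg -18.85152094254962 tilt [-0.002  -0.0008 -1.    ]
offset cm [0.1115 0.0208 0.0729]
[([236.2, 155.7], 0.91), ([220.7, 227.6], 0.88), ([461.8, 230.1], 0.61)] [([237.1, 225.3], 0.6)]
[([129.7, 265.6], 0.91), ([435.0, 139.6], 0.87), ([516.3, 285.2], 0.62)] [([448.0, 219.7], 0.74)]
```

View pics/s8.png

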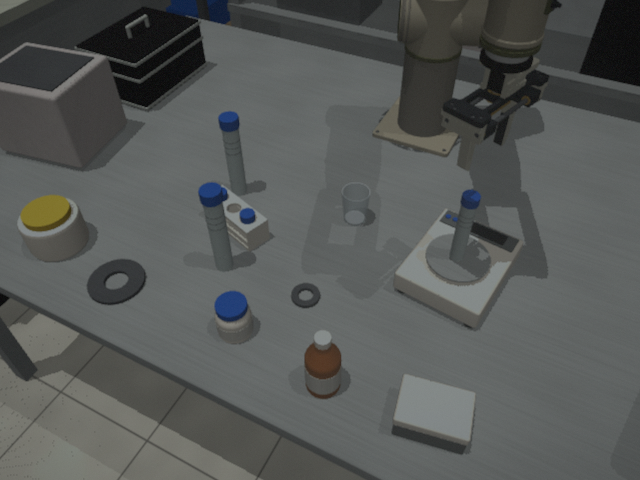

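The tube stands upright on the pan at (462,228). The stand is in place at (245,220) and the gripper is clear.

```bash
python3 -c "
from plant import robot
print(robot.close_job())"
```

```text
the job is handed in; nothing more can be done
None
```

The tube from the middle well now stands upright near the middle of the balance pan, and I handed the job in at about 17 s of the 48 s allowed. I pulled it straight up, carried it across with its foot about 17 cm up, and lowered it until it touched the pan (5.4 N at most) before letting go.

- **Tube:** the last pictures show it upright with its whole foot on the pan. Its detected position is within about 3 px of where a tube at the pan centre should appear.
- **Stand:** it is still upright, with its detected position unchanged to within about 2 px.
- **Gripper:** it is open, about 15 cm above the release height and touching nothing.
- **Disagreement:** the gripper read about 33.7 mm open while holding the 29 mm tube body. I did not find out why, but the pictures showed the fingers below the cap, and the tube did not slip: it met the pan at the predicted height.
- **Refused move:** one move call was refused because its rows lacked "roll"; nothing moved.

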